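# Close the sample mill and pin its lid with the R-clip

### The job

Swing the lid of the sample mill fully down so that its end drops over the lock post, then lock it: push the straight leg of the R-clip through the cross hole of the post until its bow springs over the post. Feel for the hole and do not force the clip, leave it fully home and let go, and leave the bottles, the jar and the brush alone.

Things in the scene. Friction and masses are not known exactly. Their poses are not given: they have to be found in the camera images.
- mill: Grey benchtop sample mill, fixed: housing 200 x 270 x 120 mm (x, y, z), origin under its centre on the bench, front panel on its -x side. On top a round chamber with a hinged lid: hinge on the +y side (axis along the mill's x at y = +91, z = 148 mm), upright steel lock post on the -y side (x = 0, y = -95 mm).
- lid (a joint): Lid angle, rad: 0 = fully down, grows as its free (-y) end rises; starts at 0.45-1.0. A stiff hinge holds it where left; pressing down on its free end with 2 to 8 N closes it. Disc 140 mm across, steel strap 30 mm wide ending in a 40 mm square tab whose 23 mm hole (raised rim 32 mm across, top at z = 162.5 mm when down) drops over the post. Feed funnel amid it: 52 mm across, 23 mm above the strap.
- lid_push (a point): Point on the upper face of the lid's strap, 38 mm inside the post: press here to close the lid (at mill x = 0, y = -57, z = 158.5 mm when down). Its axes turn with the lid; 148 mm from the hinge axis.
- post_hole (a point): Point on the lock post's upright axis, fixed to the mill (axes as the mill's, z = 163.5 mm): centre of the cross hole if the post were screwed right down. The post is set by hand: the real hole lies 2 to 15 mm HIGHER, differently each time. Post 16 mm across, flat top 14 mm above the hole's centre, does not give at 25 N. Hole 5.2 x 5.2 mm, right through along the mill's x, open both sides.
- clip: Yellow R-clip of 4 mm spring wire, 87 mm long, 28 g, flat on the bench. Origin on its underside below the centre of its coil (18 mm across, 8 mm tall). Straight leg along its +x at y = -7 mm, wire centre 2 mm up, blunt tip at x = 78. The bow arm lies on the leg's +y side, in its plane and within the coil's width; flared end at x = 60. Grip it across the coil (18 mm, along y).
- bow (a joint): Opening of the clip's spring arm about the coil, rad: 0 at rest, some 0.1 while its neck rides over the post, back under 0.02 when it has sprung over. Riding over takes a push of about 3 to 6 N along the leg, which drops when it springs over.
- clip_seat (a point): Point on the leg's centre line, 36 mm from the coil's centre along the clip's x, opposite the middle of the bow's bulge: it lies on the post's axis when the clip is home.
- clip_tip (a point): Blunt end (0.7 mm bevel) of the straight leg, on its centre line, 78 mm from the coil's centre along the clip's x.
- amber_bottle: Bystander: amber glass bottle, 72 mm across, 165 mm tall, standing; origin under its centre.
- wash_bottle: Bystander: white plastic bottle, 66 mm across, 150 mm tall, standing; origin under its centre.
- grain_jar: Bystander: straw-coloured sample jar with steel cap, 72 mm across, 95 mm tall, standing; origin under its centre.
- brush: Bystander: cleaning brush lying on the bench along its x; origin under its middle.

How it is judged:
By the outcome, as a careful person would: the job done as asked, in the order asked, and still so for the second after the job is handed in, with the robot touching nothing.
It also fails if it takes over 66 s, if anything falls off the work surface, if the arm or the gripper's body presses on something with over 40 N, if the wrist force passes 120 N, or if a joint passes its speed limit or range.

### The arm

A 6-joint arm with a two-finger parallel gripper is mounted at the origin on the work surface. World frame = base frame: x ahead of the robot, y to its left, z up, the work surface at z = 0. Lengths are in m, angles in degrees, forces in N, time in s.
With the tool pointing down it reaches from about 0.35 to 0.875 m from the base axis. Payload 4.2 kg.
Tool frame: the origin (TCP) lies at the very end of the fingers, on their centre line; the grasp point (between the pads) lies 19 mm behind it; z points along the fingers, y is the line along which they close (so a half turn about z gives the same grasp; the last joint's range is limited). The gripper opens to 87 mm and grips with 3 to 60 N. Pads are 19 mm wide; open, the fingers measure 117 mm over their backs; the gripper's body (75 mm by 190 mm) begins 51 mm behind the grasp point.
Start: joints at [83.171, 22.042, 0.453, 0, -68.411, -14.817], TCP at [0.231, 0.581, 0.223] pointing down, gripper open.
Joint ranges: [-179.83, 179.83], [-69.29, 118.12], [-61.27, 80.66], [-181.25, 117.63], [-171.15, -9.14], [-177.46, 177.46]. Speed limits (degrees/s): [159.86, 159.86, 180, 180, 180, 180].

### API

Orientations are given as a 3x3 rotation matrix whose columns are the frame's x, y, z axes.
In Python, from station import sense, optics, r gives the robot as it stands. The module is installed in compiled form; this text tells all that it offers.
- The arm moves only by the shell command python3 -m pendant 'ROWS' [OPENING]. ROWS is JSON, a list that holds one entry, the list of rows, each a list of 4 numbers: the shift along the tool's x, y, z normalised to -1 to 1, where 1 is 100 mm, then the turn about the tool's z normalised to -1 to 1, where 1 is 2 rad. A call has 1 to 8 rows; each row is the pose to reach, as a shift and turn from the pose commanded when the call began, along the tool's axes at that moment; what a row does not reach only later rows make up. A row lasts 1/10 s, in which the tool goes at most 50 mm and 8.59 degrees, less where a joint would pass 70% of its speed; a pose out of reach is approached as far as the arm can. A call with a number of a shift or a turn outside -1 to 1 is refused whole. A call with a gripper value outside its range is refused whole. OPENING is the closure, from 0 (fully open) to 1 (shut), set as the call begins (- or left out, the last holds). The fingers move at their own pace and stop on an object; the grip force is fixed at half the most. Time passes only in rows, so rows that repeat a pose let the fingers close. It gives the time, the measured TCP pose, the force, the opening and the grip force at its end, in the units of the state.
- sense(): the state, without advancing time (a new reading comes with each control period).
- optics.capture(name): name is "scene" or "top" or "wrist"; returns the picture (480x640x3 uint8, red, green, blue); there is no depth.
- optics.get_calibration(name): a dict with "camera_matrix" (3x3 intrinsics, pixels), "camera_from_world" (4x4, takes a point from world to camera coordinates). Camera axes: x right, y down, z forward; pixel columns grow to the right and rows downward; lengths in m; the calibration is good to about 2 mm. A picture is of the moment at which its call begins: read the wrist's pose just before it. get_calibration takes no time and is no camera call; for the wrist camera it gives the pose at the moment of the call.
- r.finish_job(): hands the job in; it is judged then, once.
The state is a dict: "time_s": time; "joints": joint angles; "joint_velocities": joint speeds; "effort": joint torques, N m; "tcp_pos": TCP position; "ee_rot": TCP orientation; "wrist_force": force on the tool from outside, world axes, zero at the start; "moment": the same for the moment, N m; "gripper_width": opening from 0.0 (shut) to 1.0 (fully open); "gripper_force": force on a finger pad.
Only numpy, scipy, OpenCV 4.12 (cv2) and the standard library are available. Lean on these libraries where they do the work, as an engineer would, in place of code of your own. Each camera call takes 0.05 s, during which the arm holds its last target. There are 200 camera calls.

## Working session

There is one attempt and no reset: what is moved stays moved. The work goes in short steps, Python scripts to look and compute and a shell command to move; the robot and the scene stay as the last step left them, time stands still between calls to the robot, and variables do not carry over. Pictures are saved under pics/ and viewed, at most 13 in all, crops included, and the job is handed in when it is done.

```bash
mkdir -p pics; ls; python3 - <<'E'
from station import sense,optics,r
import cv2,numpy as np
np.set_printoptions(precision=4,suppress=True)
s=sense();print(s)
for n in("scene","top"):
    cv2.imwrite(f"pics/{n}0.png",optics.capture(n)[:,:,::-1]);c=optics.get_calibration(n);print(n,c)
E
```

```text
pics
{'time_s': 0.0, 'joints': array([ 83.1704,  22.0904,   0.378 ,  -0.0295, -68.4099, -14.8169]), 'joint_velocities': array([-0.0423, -0.0222,  0.0092,  0.0089,  0.0221,  0.0206]), 'effort': array([  0.0009, -39.0669,  18.7409,   4.2198,   0.011 ,  -0.0002]), 'tcp_pos': array([0.2303, 0.5804, 0.2214]), 'ee_rot': array([[ 0.9294, -0.3691, -0.0007],
       [-0.3691, -0.9294, -0.0021],
       [ 0.0001,  0.0022, -1.    ]]), 'wrist_force': array([ 0.1591,  0.3254, -0.7268]), 'moment': array([-0.0119, -0.0375,  0.0306]), 'gripper_force': 0.0, 'gripper_width': 1.0008484103753847}
scene {'camera_matrix': array([[563.8995,   0.    , 322.4533],
       [  0.    , 563.8995, 234.8389],
       [  0.    ,   0.    ,   1.    ]]), 'camera_from_world': array([[-0.1164,  0.9931, -0.0154,  0.0647],
       [ 0.7903,  0.0832, -0.607 , -0.4152],
       [-0.6015, -0.0828, -0.7946,  2.0278],
       [ 0.    ,  0.    ,  0.    ,  1.    ]])}
top {'camera_matrix': array([[479.7461,   0.    , 311.7026],
       [  0.    , 479.7461, 235.3976],
       [  0.    ,   0.    ,   1.    ]]), 'camera_from_world': array([[ 0.0453, -0.999 , -0.0056, -0.0344],
       [-0.9752, -0.043 , -0.2171,  0.6442],
       [ 0.2166,  0.0153, -0.9761,  1.0381],
       [ 0.    ,  0.    ,  0.    ,  1.    ]])}
```

View pics/scene0.png

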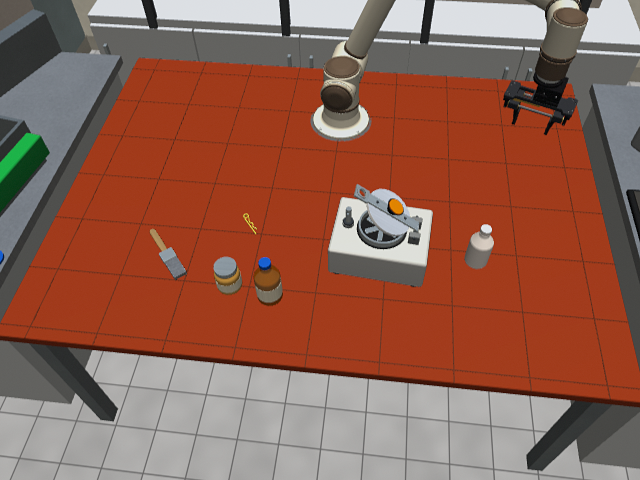

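View pics/top0.png

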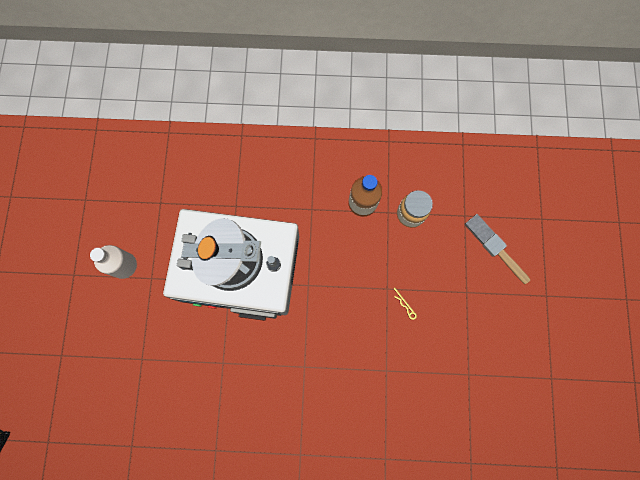

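The scene view shows the mill at about (380,240) and the clip at (250,223). The top view shows the mill top centred near (232,262), the post at (274,264), and the clip coil at (412,315) with its tip at (395,289). I'll zoom in on both.

```bash
python3 - <<'E'
import cv2,numpy as np
a=cv2.imread("pics/top0.png");b=cv2.imread("pics/scene0.png")
z=lambda i,x,y,w,h,k:cv2.resize(i[y:y+h,x:x+w],None,fx=k,fy=k,interpolation=cv2.INTER_CUBIC)
cv2.imwrite("pics/c1.png",np.hstack([z(a,155,200,150,130,3.5)[:450],z(b,320,175,120,130,3.5)[:450,:270*3]])[:,:800] if 0 else z(a,155,200,155,125,5))
cv2.imwrite("pics/c2.png",z(b,320,175,125,115,5))
# clip: yellow mask
for n,i,x0,y0,x1,y1 in(("top",a,380,275,430,330),("scene",b,235,205,265,240)):
    h=cv2.cvtColor(i,cv2.COLOR_BGR2HSV);m=cv2.inRange(h,(20,110,90),(35,255,255));q=np.argwhere(m>0)[:,::-1]
    q=q[(q[:,0]>x0)&(q[:,0]<x1)&(q[:,1]>y0)&(q[:,1]<y1)];print(n,len(q),q.min(0),q.max(0))
cv2.imwrite("pics/c3.png",np.hstack([z(a,385,280,40,45,10),z(b,235,205,35,45,10)]))
E
```

```text
top 71 [394 288] [416 319]
scene 61 [243 213] [256 233]
```

View pics/c1.png

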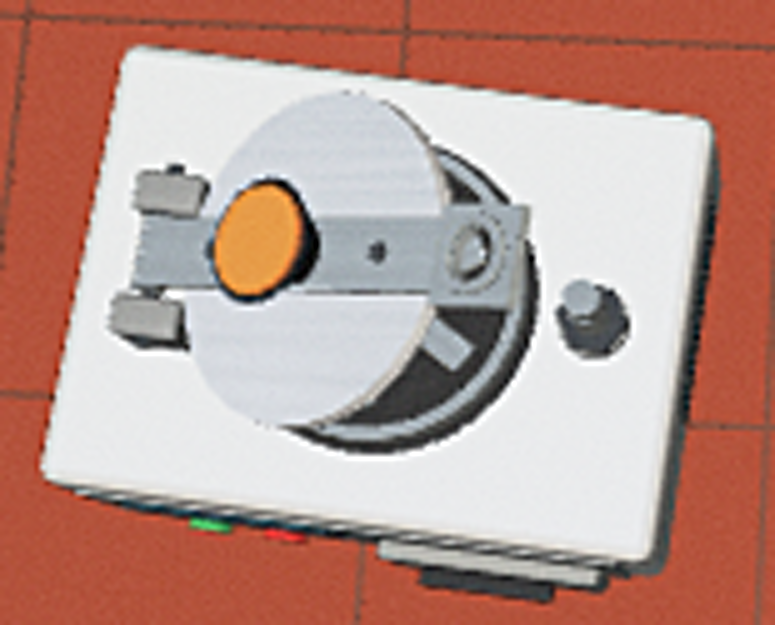

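View pics/c2.png

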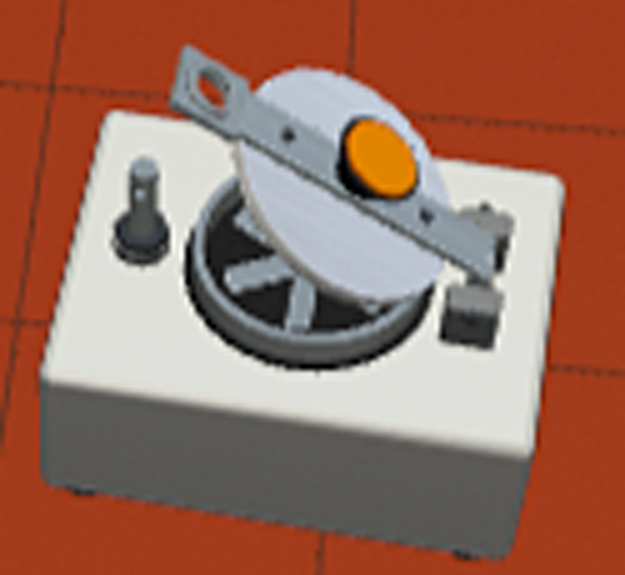

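View pics/c3.png

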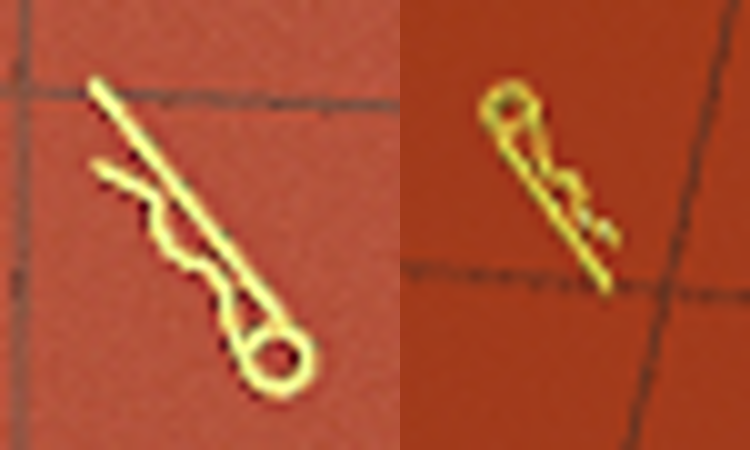

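Top crop: housing corners at about (180,209), (297,223), (285,312) and (164,295), post top at (271,259), tab hole at (249,250). The lid is raised, and the clip's bow lies on the leg's +y side, so it is the right way up. Next I'll fit the poses.

```bash
cat > h.py <<'E'
import numpy as np
from station import sense,optics,r
from scipy.optimize import least_squares
np.set_printoptions(precision=4,suppress=True)
def proj(cal,p):
    T=cal["camera_from_world"];q=np.atleast_2d(p)@T[:3,:3].T+T[:3,3];q=q@cal["camera_matrix"].T
    return q[:,:2]/q[:,2:]
def Rz(a):c,s=np.cos(a),np.sin(a);return np.array([[c,-s,0],[s,c,0],[0,0,1]])
E
python3 - <<'E'
from h import *
C={n:optics.get_calibration(n) for n in("top","scene")}
f=lambda l,o,k:(np.array(l,float)+.5)/k-.5+np.array(o)
T=f([(127,48),(712,118),(650,562),(45,478),(582,298),(470,250)],(155,200),5)
S=f([(43,380),(105,112),(563,182),(535,455),(145,161),(212,87)],(320,175),5)
# mill corners: top TL=(+x,+y),TR=(+x,-y),BR=(-x,-y),BL=(-x,+y); scene: BL=(+x,-y), TL=(-x,-y), TR=(-x,+y), BR=(+x,+y)
a,b=.0985,.1335
def pts(p):
    x,y,w,th,h=p
    rr,zz=.186,.012
    hole=[0,.091-rr*np.cos(th)+zz*np.sin(th),.148+rr*np.sin(th)+zz*np.cos(th)]
    post=[0,-.095,.1775+h]
    cs=lambda l:[[i*a,j*b,.119] for i,j in l]
    F=lambda l:np.array(l)@Rz(w).T+[x,y,0]
    return F(cs([(1,1),(1,-1),(-1,-1),(-1,1)])+[post,hole]),F(cs([(1,-1),(-1,-1),(-1,1),(1,1)])+[post,hole])
def res(p):
    A,B=pts(p);return np.r_[(proj(C["top"],A)-T).ravel(),(proj(C["scene"],B)-S).ravel()]
m=least_squares(res,[.55,.15,0,.6,.008],loss="soft_l1");x,y,w,th,h=m.x
print("mill",m.x,np.degrees(w));print(m.fun.reshape(-1,2))
for nm,l in(("post",[0,-.095,.1635+h]),("push down",[0,-.057,.1585])):print(nm,Rz(w)@l+[x,y,0])
T2=f([(280,358),(93,82)],(385,280),10);S2=f([(112,107),(207,290)],(235,205),10)
def rc(p):
    P=np.array([[0,0,.004],[.0775,-.007,.002]])@Rz(p[2]).T+[p[0],p[1],0]
    return np.r_[(proj(C["top"],P)-T2).ravel(),(proj(C["scene"],P)-S2).ravel()]
m=least_squares(rc,[.5,-.2,.8]);print("clip",m.x,np.degrees(m.x[2]),m.fun)
R=sense()["ee_rot"];print("tool yaw of x",np.degrees(np.arctan2(R[1,0],R[0,0])))
E
```

```text
mill [ 0.5752  0.1687 -0.0856  0.5696  0.0112] -4.9050787298583955
[[-0.8741 -1.5015]
 [ 0.1588 -0.565 ]
 [-0.0966 -0.5131]
 [-1.8497 -0.0373]
 [-0.375  -0.7462]
 [ 0.0958  0.1952]
 [-1.006  -1.782 ]
 [-0.214  -1.7227]
 [-0.0318 -2.561 ]
 [-0.7864 -1.3156]
 [-0.6134  0.2667]
 [ 0.0811 -0.2262]]
post [0.5671 0.074  0.1747]
push down [0.5703 0.1119 0.1585]
clip [ 0.477  -0.2509  0.6849] 39.241573323738294 [-0.2071 -0.0233  0.0979 -0.3898 -0.2764 -0.1234  0.1591 -0.5797]
tool yaw of x -21.654909940622748
```

Mill yaw is −4.9°, lid angle is about 0.57 rad, and the hole sits about 11 mm above the nominal point. Moving over the lid with closed fingers.

```bash

python3 -m pendant '[[[0.32,0.18,-0.2],[0.64,0.37,-0.4],[0.96,0.55,-0.6]]]' 1
python3 -m pendant '[[[0.32,0.18,0],[0.64,0.37,0],[0.96,0.55,0]]]' >/dev/null
python3 -m pendant '[[[0.32,0.18,0],[0.64,0.37,0],[0.96,0.55,0]]]' >/dev/null
python3 -m pendant '[[[0.32,0.18,0],[0.64,0.37,0],[0.96,0.55,0]]]' >/dev/null
python3 -m pendant '[[[0.32,0.18,0,-0.073],[0.64,0.37,0,-0.146],[0.95,0.55,0,-0.146],[0.95,0.55,0,-0.146],[0.95,0.55,0,-0.146]]]'
cat >> h.py <<'E'
M=np.array([.5752,.1687,0]);W=-.0856
def st(target=None,m=None):
    "print state; to-go in tool units for a mill-frame target m or world target"
    s=sense();R=s["ee_rot"];p=s["tcp_pos"]
    print("t",round(s["time_s"],2),"tcp",p,"mill",Rz(W).T@(p-M),"F",s["wrist_force"],"F_mill",Rz(W).T@s["wrist_force"],"w",round(s["gripper_width"],3),"g",round(s["gripper_force"],1),"yaw",round(np.degrees(np.arctan2(R[1,0],R[0,0])),2))
    for t in ([target] if target is not None else [])+([Rz(W)@k+M for k in m] if m is not None else []):
        print("  togo",(R.T@(np.array(t)-p))/.1)
E
python3 -c "
from h import *
st(m=[[0,-.023,.27],[0,-.023,.245],[0,-.037,.22],[0,-.049,.19],[0,-.054,.1585]])"
```

```text
time_s: 0.6
tcp_pos: [0.2989, 0.4943, 0.2225]
ee_rot: [[0.996, -0.087, -0.0], [-0.087, -0.996, -0.0], [-0.0, 0.0, -1.0]]
wrist_force: [0.4, 0.3, -0.3]
gripper_width: 1.003
gripper_force: 0.0
t 0.6 tcp [0.2989 0.4943 0.2225] mill [-0.3031  0.3008  0.2225] F [ 0.4495  0.2911 -0.2531] F_mill [ 0.423   0.3284 -0.2531] w 1.003 g 0.0 yaw -5.01
  togo [ 3.0369  3.2322 -0.4761]
  togo [ 3.037   3.2322 -0.2261]
  togo [3.0373 3.3722 0.024 ]
  togo [3.0376 3.4922 0.324 ]
  togo [3.0377 3.5422 0.639 ]invalid input at $[0][0]: expected 4 numbers
invalid input at $[0][0]: expected 4 numbers
invalid input at $[0][0]: expected 4 numbers
invalid input at $[0][0]: expected 4 numbers
```

```bash

python3 -m pendant '[[[0.38,0.4,-0.25,0],[0.76,0.8,-0.5,0],[0.9,0.95,-0.5,0]]]' 1 >/dev/null
python3 -m pendant '[[[0.35,0.35,0,0],[0.7,0.7,0,0],[1,1,0,0]]]' >/dev/null
python3 -m pendant '[[[0.35,0.35,0,0],[0.7,0.7,0,0],[1,1,0,0]]]' >/dev/null
python3 -m pendant '[[[0.14,0.28,0,0],[0.14,0.28,0,0],[0.14,0.28,0,0],[0.14,0.28,0,0]]]' >/dev/null
python3 -c "
from h import *
st(m=[[0,-.023,.27],[0,-.023,.245],[0,-.037,.22],[0,-.049,.19],[0,-.054,.1585]])"
```

```text
t 1.9 tcp [0.5735 0.1482 0.2723] mill [ 0.     -0.0206  0.2723] F [0.8489 0.1643 0.3932] F_mill [0.8317 0.2362 0.3932] w 0.012 g 0.0 yaw -4.83
  togo [-0.0004  0.0245  0.0234]
  togo [-0.0003  0.0245  0.2734]
  togo [-0.0005  0.1645  0.5234]
  togo [-0.0005  0.2845  0.8233]
  togo [-0.0005  0.3346  1.1383]
```

```bash

python3 -m pendant '[[[0,0.02,0.14,0],[0,0.02,0.27,0],[0,0.1,0.4,0],[0,0.16,0.52,0],[0,0.16,0.52,0]]]'
python3 -m pendant '[[[0,0.04,0.1,0],[0,0.08,0.2,0],[0,0.12,0.3,0],[0,0.12,0.3,0]]]'
python3 -m pendant '[[[0,0.02,0.1,0],[0,0.04,0.2,0],[0,0.05,0.26,0],[0,0.05,0.29,0],[0,0.05,0.29,0]]]'
```

```text
time_s: 2.4
tcp_pos: [0.5709, 0.1307, 0.2184]
ee_rot: [[0.996, -0.086, -0.004], [-0.086, -0.996, -0.001], [-0.004, 0.002, -1.0]]
wrist_force: [0.5, -0.7, -0.5]
gripper_width: 0.008
gripper_force: 0.0
time_s: 2.8
tcp_pos: [0.5701, 0.1181, 0.1884]
ee_rot: [[0.996, -0.087, -0.004], [-0.087, -0.996, -0.001], [-0.004, 0.002, -1.0]]
wrist_force: [-0.1, -0.4, -0.0]
gripper_width: 0.003
gripper_force: 0.0
time_s: 3.3
tcp_pos: [0.5705, 0.1138, 0.1608]
ee_rot: [[0.996, -0.086, -0.002], [-0.086, -0.996, -0.001], [-0.001, 0.001, -1.0]]
wrist_force: [0.3, 0.4, -0.3]
gripper_width: 0.004
gripper_force: 0.0
```

```bash
python3 -c "
from h import *
st()"
```

```text
t 3.3 tcp [0.5705 0.1138 0.1608] mill [-0.     -0.0551  0.1608] F [ 0.2783  0.3675 -0.3101] F_mill [ 0.2459  0.39   -0.3101] w 0.004 g 0.0 yaw -4.92
```

```bash
python3 -c "
from h import *
import cv2
b=optics.capture('scene')[:,:,::-1][150:300,300:460];a=optics.capture('wrist')[:,:,::-1]
cv2.imwrite('pics/d1.png',np.hstack([cv2.resize(b,None,fx=2.5,fy=2.5,interpolation=2),cv2.resize(a,(400,300))[:, :].copy() if 0 else cv2.copyMakeBorder(cv2.resize(a,(400,300)),0,75,0,0,0)]))"
```

```text
(no output)
```

View pics/d1.png

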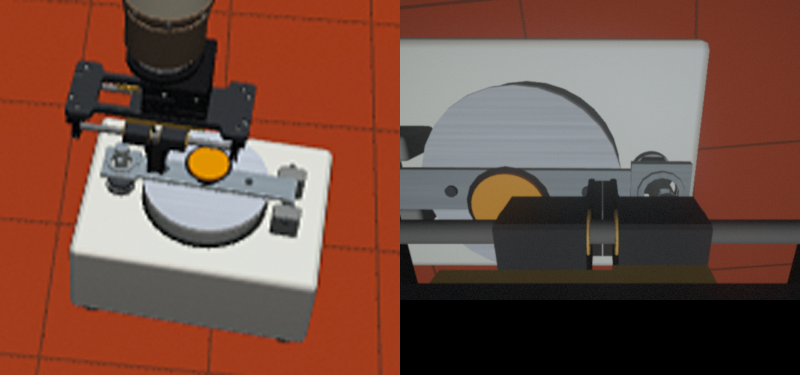

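The lid has followed the fingers and is nearly down, with the tab hole over the post. I'll press the last few mm until the force rises.

```bash

python3 -m pendant '[[[0,0,0.01,0],[0,0,0.02,0],[0,0,0.02,0]]]' | grep -E "pos|force"
python3 -m pendant '[[[0,0,0.01,0],[0,0,0.02,0],[0,0,0.02,0]]]' | grep -E "pos|force"
python3 -m pendant '[[[0,0,0.01,0],[0,0,0.02,0],[0,0,0.02,0]]]' | grep -E "pos|force"
```

```text
tcp_pos: [0.571, 0.1141, 0.1597]
wrist_force: [-0.1, -0.2, -0.4]
gripper_force: 0.0
tcp_pos: [0.571, 0.114, 0.1589]
wrist_force: [-2.6, 0.0, 6.0]
gripper_force: 3.0
tcp_pos: [0.571, 0.114, 0.1588]
wrist_force: [-5.1, 0.8, 13.0]
gripper_force: 6.8
```

Lid fully down (z 158.8 mm, 13 N reaction). On to the clip.

```bash

python3 -m pendant '[[[0,0,-0.4,0],[0,0,-0.8,0],[0,0.3,-1,0],[0,0.6,-1,0],[-0.1,1,-1,0]]]' 0.5 >/dev/null
python3 -m pendant '[[[-0.1,0.4,0,-0.07],[-0.2,0.8,0,-0.14],[-0.2,1,0,-0.2]]]' >/dev/null
python3 -c "
from h import *
st([.477,-.2509,.15])"
```

```text
t 5.1 tcp [ 0.5222 -0.085   0.2558] mill [-0.0312 -0.2573  0.2558] F [0.6111 0.2825 0.498 ] F_mill [0.5847 0.3337 0.498 ] w 0.492 g 0.0 yaw 18.19
  togo [-0.9469  1.4357  1.0583]
```

```bash

python3 -m pendant '[[[-0.23,0.35,0.1,-0.07],[-0.46,0.7,0.3,-0.14],[-0.65,1,0.5,-0.184]]]' >/dev/null
python3 -c "
from h import *
st([.477,-.2509,.13])"
```

```text
t 5.4 tcp [ 0.4924 -0.1994  0.2054] mill [-0.0511 -0.3739  0.2054] F [1.5924 0.3012 0.3665] F_mill [1.5608 0.4363 0.3665] w 0.5 g 0.0 yaw 39.33
  togo [-0.4458  0.2998  0.7536]
```

```bash

python3 -m pendant '[[[-0.22,0.15,0.35,0],[-0.45,0.3,0.75,0],[-0.45,0.3,0.75,0],[-0.45,0.3,0.75,0]]]' >/dev/null
python3 -c "
from h import *
import cv2
st([.477,-.2509,.0]);c=optics.get_calibration('wrist');a=optics.capture('wrist')[:,:,::-1].copy()
cv2.imwrite('pics/w1.png',a)
P=np.array([[0,0,.008],[0,0,0],[.078,-.007,.002]])@Rz(.6849).T+[.477,-.2509,0];print(proj(c,P))
h=cv2.cvtColor(a,cv2.COLOR_BGR2HSV);m=cv2.inRange(h,(22,90,90),(35,255,255));n,l,s,ce=cv2.connectedComponentsWithStats(m)
print(s[s[:,4]>40])"
```

```text
t 5.8 tcp [ 0.4766 -0.2501  0.13  ] mill [-0.0624 -0.4257  0.13  ] F [0.162  0.642  0.3576] F_mill [0.1065 0.6535 0.3576] w 0.501 g 0.0 yaw 39.03
  togo [-0.0001  0.01    1.2995]
[[323.183  228.0133]
 [323.2154 224.8245]
 [333.506  110.3785]]
[[     0      0    640    480 305813]
 [   314    108     24    129   1146]
 [   454    372      7     30    118]
 [   187    375      6     24     88]]
```

View pics/w1.png

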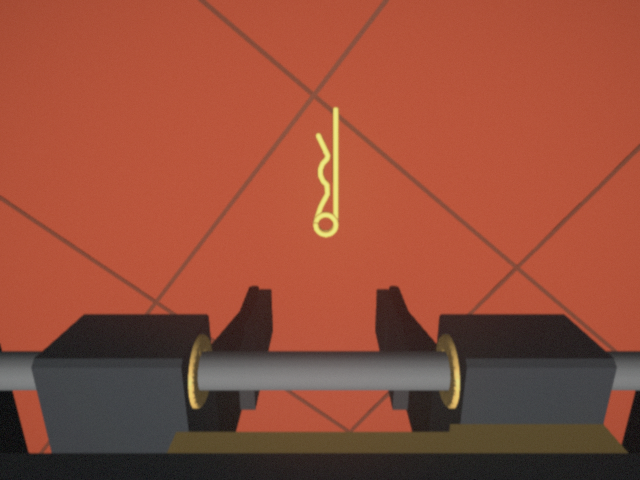

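The wrist view shows the coil at (326,225), the tip at (335.5,108), and the leg running straight up the image. I'll refit from this.

```bash
python3 -c "
from h import *
import cv2
a=cv2.imread('pics/w1.png');h=cv2.cvtColor(a,cv2.COLOR_BGR2HSV);m=cv2.inRange(h,(22,90,90),(35,255,255))
c=optics.get_calibration('wrist')
co=m[205:240,310:342];ys,xs=np.nonzero(co);cc=cv2.minEnclosingCircle(np.c_[xs,ys].astype(np.float32)[ys>9]);print(cc)
L=[]
for y in range(112,200):
    x=np.nonzero(m[y,330:345])[0];L.append((x.mean()+330,y))
L=np.array(L);k=np.polyfit(L[:,1],L[:,0],1);print(k)
ob=np.array([[k[0]*115+k[1],115],[k[0]*195+k[1],195]])
coil=np.array([326,225.])
def pr(p,x):return proj(c,np.array(x)@Rz(p[2]).T+[p[0],p[1],0])
def res(p):
    t=pr(p,[[0,0,.004],[.078,-.007,.002],[.02,-.007,.002]])
    ln=lambda q:q[0]-np.polyval(k,q[1])
    return [*(t[0]-coil)*.5,t[1,1]-107.5,ln(t[1])*2,ln(t[2])*2]
s=least_squares(res,[.477,-.2509,.685]);print(s.x,np.degrees(s.x[2]),s.fun)
st([*s.x[:2],.0])"
```

```text
((16.149484634399414, 18.0670108795166), 13.52083683013916)
[  0.0033 334.8793]
[ 0.481  -0.2511  0.6947] 39.8022947602481 [-0.1116 -0.6266  0.2687 -0.0236  0.0526]
t 5.85 tcp [ 0.4778 -0.2498  0.1313] mill [-0.0613 -0.4253  0.1313] F [ 0.9638 -0.0842  0.5719] F_mill [ 0.9675 -0.0015  0.5719] w 0.501 g 0.0 yaw 39.1
  togo [0.0157 0.028  1.3129]
```

```bash

python3 -m pendant '[[[0.02,0.027,0.35,-0.005],[0.02,0.027,0.7,-0.005],[0.02,0.027,0.9,-0.005],[0.02,0.027,0.9,-0.005]]]' >/dev/null
python3 -m pendant '[[[0,0,0.2,0],[0,0,0.37,0],[0,0,0.37,0],[0,0,0.37,0]]]'
python3 -c "
from h import *
st([.4805,-.2511,.0015])"
```

```text
time_s: 6.65
tcp_pos: [0.4821, -0.2504, 0.0055]
ee_rot: [[0.769, 0.639, 0.003], [0.639, -0.769, -0.001], [0.002, 0.003, -1.0]]
wrist_force: [0.1, 0.4, -0.2]
gripper_width: 0.501
gripper_force: 0.0
t 6.65 tcp [ 0.4821 -0.2504  0.0055] mill [-0.057  -0.4255  0.0055] F [ 0.1447  0.3791 -0.2344] F_mill [ 0.1117  0.3901 -0.2344] w 0.501 g 0.0 yaw 39.74
  togo [-0.0167 -0.0046  0.0401]
```

```bash

python3 -m pendant '[[[-0.005,0,0.02,0],[-0.01,0,0.035,0],[-0.01,0,0.035,0]]]' |grep -E "pos|force"
python3 -m pendant '[[[0,0,0,0],[0,0,0,0],[0,0,0,0],[0,0,0,0],[0,0,0,0],[0,0,0,0]]]' 1
python3 -c "
from h import *
st()"
```

```text
tcp_pos: [0.4797, -0.2511, 0.0006]
wrist_force: [-1.1, 0.7, -0.9]
gripper_force: 0.0
time_s: 7.55
tcp_pos: [0.4798, -0.2511, 0.0004]
ee_rot: [[0.77, 0.638, 0.001], [0.638, -0.77, -0.0], [0.0, 0.001, -1.0]]
wrist_force: [0.8, -0.3, 5.6]
gripper_width: 0.189
gripper_force: 30.7
t 7.55 tcp [ 0.4798 -0.2511  0.0004] mill [-0.0592 -0.4264  0.0004] F [ 0.7669 -0.2603  5.6217] F_mill [ 0.7863 -0.1938  5.6217] w 0.189 g 30.7 yaw 39.67
```

Gripped. Lifting and carrying it to the pre-insert pose.

```bash

python3 -m pendant '[[[0,0,-0.2,0],[0,0,-0.6,0],[0,0,-1,0]]]' | grep grip
python3 -m pendant '[[[0,0,-0.4,0.07],[0.2,-0.3,-0.8,0.14],[0.4,-0.6,-1,0.21],[0.65,-0.9,-1,0.28],[0.65,-0.9,-1,0.34],[0.65,-0.9,-1,0.388],[0.65,-0.9,-1,0.388]]]' | grep grip
python3 -c "
from h import *
st(m=[[-.11,-.088,.21]])"
```

```text
gripper_width: 0.193
gripper_force: 30.0
gripper_width: 0.194
gripper_force: 30.0
t 8.55 tcp [ 0.4717 -0.1397  0.1995] mill [-0.0768 -0.3162  0.1995] F [ 0.6238 -0.204  -0.8899] F_mill [ 0.639  -0.1499 -0.8899] w 0.194 g 30.0 yaw -4.76
  togo [-0.3262 -2.2825 -0.1038]
```

```bash

python3 -m pendant '[[[-0.1,-0.4,-0.05,0],[-0.2,-0.8,-0.1,0],[-0.3,-1,-0.1,0]]]' >/dev/null
python3 -m pendant '[[[-0.03,-0.4,0,0],[-0.03,-0.8,0,0],[-0.03,-1,0,0]]]' >/dev/null
python3 -m pendant '[[[0,-0.28,0,0],[0,-0.28,0,0],[0,-0.28,0,0],[0,-0.28,0,0]]]' >/dev/null
python3 -c "
from h import *
import cv2
st(m=[[-.11,-.088,.1727]]);c=optics.get_calibration('wrist');a=optics.capture('wrist')[:,:,::-1]
cv2.imwrite('pics/w2.png',a)
s=sense();R=s['ee_rot'];p=s['tcp_pos']
print('tip pred',proj(c,p+R@[.078,.007,-.002]),'post top pred',proj(c,Rz(W)@[0,-.095,.1887]+M))
cv2.imwrite('pics/s2.png',optics.capture('scene')[:,:,::-1])"
```

```text
t 9.55 tcp [0.4579 0.089  0.2096] mill [-0.11   -0.0895  0.2096] F [ 0.6096 -0.956   0.292 ] F_mill [ 0.6891 -0.9004  0.292 ] w 0.19 g 30.0 yaw -4.8
  togo [ 0.0006 -0.0148  0.3694]
tip pred [[340.8203 120.0934]] post top pred [[335.9869  32.8963]]
```

View pics/w2.png

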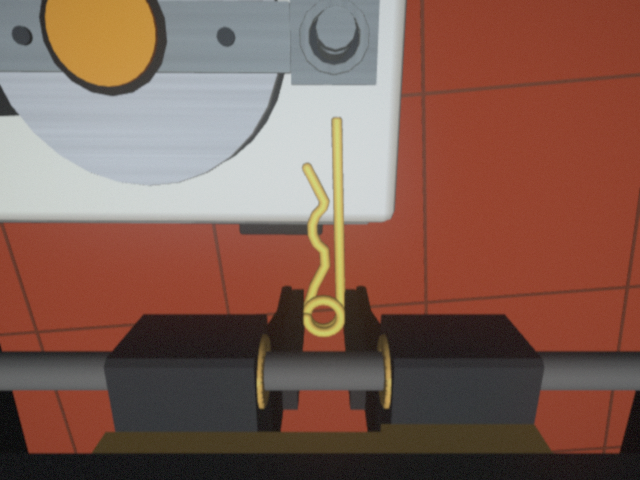

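The lid is flat with the post through the tab. The post top is at (336,32), matching the prediction (336,33). The leg tip is at (337,118) against a predicted (341,120), so the clip sits slightly rotated in the grip. Measuring that.

```bash
python3 -c "
from h import *
import cv2
a=cv2.imread('pics/w2.png');h=cv2.cvtColor(a,cv2.COLOR_BGR2HSV);m=cv2.inRange(h,(20,90,70),(35,255,255))
c=optics.get_calibration('wrist');s=sense();R=s['ee_rot'];p=s['tcp_pos']
L=[]
for y in range(122,280,3):
    x=np.nonzero(m[y,328:352])[0]
    if len(x): L.append((x.mean()+328,y,len(x)))
L=np.array(L);k=np.polyfit(L[:,1],L[:,0],1);print(k,L[::8])
tipy=np.nonzero(m[90:160,337])[0].min()+90;print('tipy',tipy)
def P(q,x):return p+R@np.array([q[0]+x*np.cos(q[2])-q[1]*np.sin(q[2]), q[1]+x*np.sin(q[2]),-.002])
def res(q):
    t=np.vstack([proj(c,P(q,x)) for x in(.078,.05,.02)])
    return [t[0,1]-tipy+.5,*(t[:,0]-np.polyval(k,t[:,1]))]
q=least_squares(res,[0,.007,0],x_scale=[.01,.01,.1]);print('tool-frame: dx,ly,yaw',q.x,np.degrees(q.x[2]),q.fun)
g=cv2.cvtColor(a,cv2.COLOR_BGR2GRAY)[0:90,285:385]
cv2.imwrite('pics/post.png',cv2.resize(g,None,fx=6,fy=6,interpolation=2))
print(a[34,300:372].tolist()[::3])
ang=np.linspace(0,6.28,9)
for hh in(.006,.0112,.015):print(hh,proj(c,Rz(W)@[0,-.095,.1775+hh]+M),proj(c,Rz(W)@[0.,-.103,.1775+hh]+M),proj(c,Rz(W)@[0.,-.087,.1775+hh]+M))
"
```

```text
[  0.0158 334.6654] [[336.  122.    9. ]
 [337.  146.    9. ]
 [337.5 170.    8. ]
 [338.  194.    9. ]
 [338.  218.    9. ]
 [339.  242.    9. ]
 [337.9 266.   10. ]]
tipy 118
tool-frame: dx,ly,yaw [ 0.0008  0.0076 -0.0256] -1.4688485212712268 [0. 0. 0. 0.]
[[131, 128, 120], [144, 138, 126], [150, 143, 133], [94, 93, 88], [76, 71, 67], [83, 79, 74], [141, 134, 125], [152, 145, 133], [148, 144, 133], [150, 144, 134], [151, 143, 134], [148, 143, 131], [149, 145, 132], [150, 144, 134], [151, 143, 133], [150, 144, 135], [149, 145, 134], [149, 145, 133], [104, 102, 95], [77, 73, 70], [122, 122, 113], [148, 143, 133], [141, 137, 128], [131, 127, 120]]
0.006 [[335.1244  35.3647]] [[354.9716  35.3841]] [[315.2793  35.3454]]
0.0112 [[335.4453  33.4389]] [[355.8786  33.4587]] [[315.0143  33.4191]]
0.015 [[335.6921  31.958 ]] [[356.576   31.9781]] [[314.8105  31.9378]]
```

View pics/post.png

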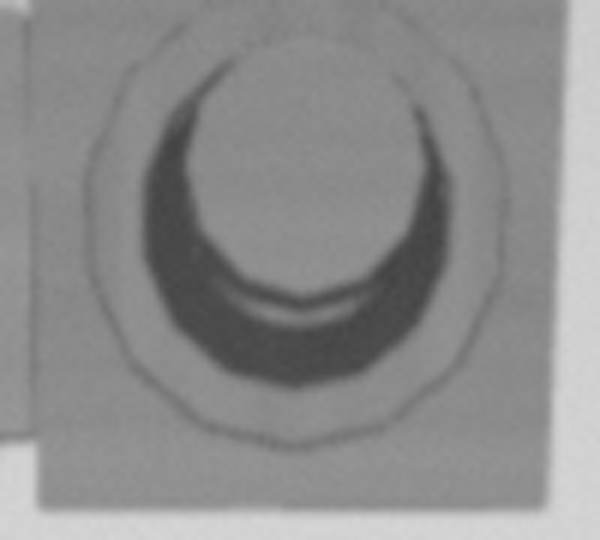

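Post's lateral position agrees within about 0.2 mm. The clip is yawed −1.5° in the grip, with its leg 7.6 mm off the tool axis. I'll correct the turn, then find the post height by lightly touching its top with the leg near the coil.

```bash

python3 -m pendant '[[[0.3,-0.015,0,0.0128],[0.6,-0.015,0,0.0128],[0.8,-0.015,0.05,0.0128],[0.82,-0.015,0.12,0.0128],[0.82,-0.015,0.12,0.0128],[0.82,-0.015,0.12,0.0128]]]' | grep force
python3 -c "
from h import *
st(m=[[-.028,-.0874,.1887]])"
```

```text
wrist_force: [0.4, 0.3, 0.5]
gripper_force: 30.0
t 10.25 tcp [0.5392 0.0838 0.1978] mill [-0.0287 -0.0877  0.1978] F [0.4166 0.2605 0.514 ] F_mill [0.3928 0.2951 0.514 ] w 0.187 g 30.0 yaw -6.29
  togo [ 0.0066 -0.0031  0.0913]
```

```bash

for i in 1; do
python3 -m pendant '[[[0,0,0.02,0],[0,0,0.04,0],[0,0,0.04,0],[0,0,0.04,0]]]' | grep -E "pos|wrist"
python3 -m pendant '[[[0,0,0.01,0],[0,0,0.01,0],[0,0,0.01,0]]]' | grep -E "pos|wrist"
python3 -m pendant '[[[0,0,0.01,0],[0,0,0.01,0],[0,0,0.01,0]]]' | grep -E "pos|wrist"
python3 -m pendant '[[[0,0,0.01,0],[0,0,0.01,0],[0,0,0.01,0]]]' | grep -E "pos|wrist"
done
```

```text
tcp_pos: [0.5399, 0.0845, 0.1943]
wrist_force: [0.2, -0.4, -0.5]
tcp_pos: [0.5401, 0.0844, 0.193]
wrist_force: [-0.6, -0.3, -1.0]
tcp_pos: [0.5401, 0.0843, 0.192]
wrist_force: [0.0, 0.5, -0.0]
tcp_pos: [0.54, 0.0843, 0.191]
wrist_force: [0.2, 0.8, -0.3]
```

```bash

python3 -m pendant '[[[0,0,0.01,0],[0,0,0.01,0],[0,0,0.01,0]]]' | grep -E "pos|wrist"
python3 -m pendant '[[[0,0,0.01,0],[0,0,0.01,0],[0,0,0.01,0]]]' | grep -E "pos|wrist"
```

```text
tcp_pos: [0.5401, 0.0844, 0.19]
wrist_force: [-0.3, 0.6, -0.2]
tcp_pos: [0.54, 0.0843, 0.189]
wrist_force: [-0.5, 0.3, -0.5]
```

```bash

python3 -m pendant '[[[0,0,0.01,0],[0,0,0.01,0],[0,0,0.01,0]]]' | grep -E "pos|wrist"
```

```text
tcp_pos: [0.5401, 0.0844, 0.1881]
wrist_force: [-0.5, -0.2, -0.3]
```

```bash

python3 -m pendant '[[[0,0,0.01,0],[0,0,0.01,0],[0,0,0.01,0]]]' | grep -E "pos|wrist"
```

```text
tcp_pos: [0.5403, 0.0844, 0.1873]
wrist_force: [-0.0, -0.2, 0.7]
```

```bash

python3 -m pendant '[[[0,0,0.01,0],[0,0,0.01,0],[0,0,0.01,0]]]' | grep -E "pos|wrist"
```

```text
tcp_pos: [0.5403, 0.0844, 0.1864]
wrist_force: [-0.8, -0.1, 3.3]
```

```bash

python3 -m pendant '[[[0,0,0.01,0],[0,0,0.01,0],[0,0,0.01,0]]]' | grep -E "pos|wrist"
```

```text
tcp_pos: [0.5403, 0.0844, 0.1852]
wrist_force: [-0.4, 0.4, 3.1]
```

Contact at z ≈ 0.187, so the hole centre is about 0.173. The extra mm may have pitched the clip slightly, so I'll check with a light touch near the tip.

```bash

python3 -m pendant '[[[0,0,-0.05,0],[-0.2,0,-0.08,0],[-0.38,0,-0.08,0],[-0.38,0,-0.05,0],[-0.38,0,-0.05,0],[-0.38,0,-0.05,0]]]' | grep -E "pos|wrist"
python3 -m pendant '[[[0,0,0.01,0],[0,0,0.01,0],[0,0,0.01,0]]]' | grep -E "pos|wrist"
```

```text
tcp_pos: [0.5028, 0.0885, 0.1898]
wrist_force: [0.6, -0.6, 0.5]
tcp_pos: [0.5025, 0.0884, 0.1888]
wrist_force: [-0.6, 0.5, -0.5]
```

```bash

python3 -m pendant '[[[0,0,0.007,0],[0,0,0.007,0],[0,0,0.007,0]]]' | grep -E "pos|wrist"
```

```text
tcp_pos: [0.5023, 0.0885, 0.1883]
wrist_force: [-0.4, 1.3, -1.0]
```

```bash

python3 -m pendant '[[[0,0,0.007,0],[0,0,0.007,0],[0,0,0.007,0]]]' | grep -E "pos|wrist"
```

```text
tcp_pos: [0.5023, 0.0885, 0.1877]
wrist_force: [-0.0, -0.4, 0.2]
```

```bash

python3 -m pendant '[[[0,0,0.007,0],[0,0,0.007,0],[0,0,0.007,0],[0,0,0.007,0]]]' | grep -E "pos|wrist"
```

```text
tcp_pos: [0.5023, 0.0885, 0.187]
wrist_force: [0.2, -0.0, -0.0]
```

```bash

python3 -m pendant '[[[0,0,0.006,0],[0,0,0.006,0],[0,0,0.006,0]]]' | grep -E "pos|wrist"
```

```text
tcp_pos: [0.5023, 0.0885, 0.1863]
wrist_force: [-0.9, -1.0, 0.2]
```

```bash

python3 -m pendant '[[[0,0,0.007,0],[0,0,0.007,0],[0,0,0.007,0]]]' | grep -E "pos|wrist"; python3 -c "
from h import *
st()"
```

```text
tcp_pos: [0.5023, 0.0885, 0.1856]
wrist_force: [-0.5, -0.5, -0.4]
t 15.85 tcp [0.5023 0.0885 0.1856] mill [-0.0658 -0.0861  0.1856] F [-0.4674 -0.52   -0.399 ] F_mill [-0.4212 -0.5581 -0.399 ] w 0.193 g 30.0 yaw -6.27
```

```bash

python3 -m pendant '[[[0,0,0.007,0],[0,0,0.007,0],[0,0,0.007,0]]]' | grep -E "pos|wrist"
```

```text
tcp_pos: [0.5023, 0.0885, 0.1849]
wrist_force: [0.2, 0.2, -0.3]
```

```bash

python3 -m pendant '[[[0,0,0.006,0],[0,0,0.006,0],[0,0,0.006,0]]]' | grep -E "pos|wrist"
```

```text
tcp_pos: [0.5023, 0.0885, 0.1844]
wrist_force: [-0.0, -0.6, -0.2]
```

```bash

python3 -m pendant '[[[0,0,0.006,0],[0,0,0.006,0],[0,0,0.006,0]]]' | grep -E "pos|wrist"
```

```text
tcp_pos: [0.5024, 0.0885, 0.1838]
wrist_force: [0.2, 0.3, 0.8]
```

Contact near the tip only at 0.1838, so the clip has pitched tip-up by about 2.8°. It's compliant: I'll enter with the tip at hole height (TCP z 0.1673), then raise the TCP to 0.171 to level it once the tip is captive.

```bash

python3 -m pendant '[[[0,0,-0.06,0],[-0.15,0.01,-0.06,0],[-0.31,0.02,-0.06,0],[-0.31,0.02,0.05,0],[-0.31,0.02,0.165,0],[-0.31,0.02,0.165,0],[-0.31,0.02,0.165,0]]]' | grep -E "pos|wrist"
python3 -c "
from h import *
import cv2
st(m=[[-.097,-.0874,.1673]]);c=optics.get_calibration('wrist');a=optics.capture('wrist')[:,:,::-1]
st(m=[[-.097,-.0874,.1673]])
cv2.imwrite('pics/w3.png',a)
s=sense();R=s['ee_rot'];p=s['tcp_pos'];t=Rz(W)
h=cv2.cvtColor(a,cv2.COLOR_BGR2HSV);m=cv2.inRange(h,(20,90,70),(35,255,255))
for y in range(90,280,12):
    x=np.nonzero(m[y,325:355])[0]
    if len(x): print(y,x.mean()+325,len(x))
l=t.T@(p-M)
for d in(.03,.055,.0788):print('leg pred',proj(c,t@(l+[d,-.0076,.002+.048*d])+M))
print('hole axis',proj(c,t@[-.008,-.095,.173]+M),proj(c,t@[-.03,-.095,.173]+M),proj(c,t@[0,-.095,.187]+M))
cv2.imwrite('pics/w3c.png',cv2.resize(a[:160,260:420],None,fx=3.7,fy=3.7,interpolation=2))"
```

```text
tcp_pos: [0.4716, 0.0898, 0.1666]
wrist_force: [-0.2, -0.3, -0.7]
t 17.45 tcp [0.4716 0.0898 0.1666] mill [-0.0965 -0.0875  0.1666] F [-0.2149 -0.2685 -0.7333] F_mill [-0.1911 -0.2859 -0.7333] w 0.189 g 30.0 yaw -6.27
  togo [-0.0052 -0.0007 -0.0067]
t 17.5 tcp [0.4718 0.0899 0.167 ] mill [-0.0963 -0.0874  0.167 ] F [-0.0124 -0.6816  0.1652] F_mill [ 0.0459 -0.6802  0.1652] w 0.193 g 30.0 yaw -6.27
  togo [-0.007   0.0005 -0.0032]
126 336.0 9
138 336.0 9
150 337.0 9
162 337.0 9
174 337.0 9
186 337.0 9
198 335.72727272727275 11
210 336.7 10
222 338.0 9
234 338.5 8
246 338.5 8
258 335.15384615384613 13
270 335.8181818181818 11
leg pred [[338.5362 246.3442]]
leg pred [[337.759  183.7922]]
leg pred [[336.9356 117.5239]]
hole axis [[336.6711  89.0121]] [[337.5519 153.4916]] [[337.5873  60.4447]]
```

View pics/w3c.png

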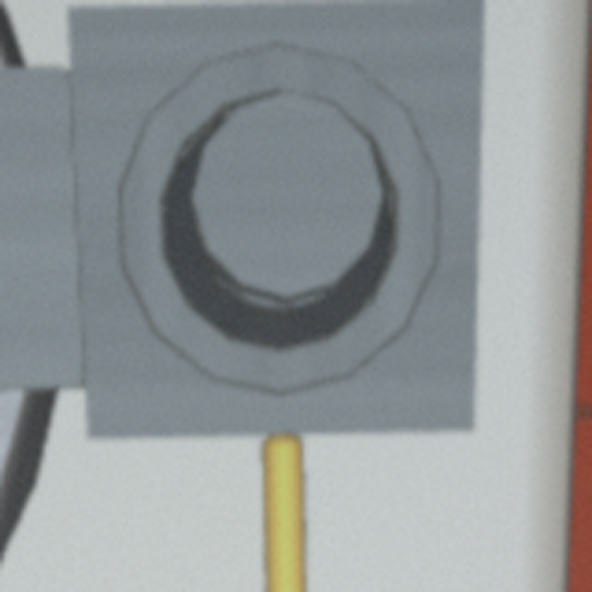

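The post disc centre is at about (337.9,53) and the leg tip at (336,117), so it's aligned within about 0.3 mm. I'll shift +0.3 mm in y and advance along the mill's x.

```bash

python3 -m pendant '[[[0.05,0.001,0,0],[0.1,0.001,0,0],[0.1,0.001,0,0],[0.1,0.001,0,0]]]' | grep -E "pos|wrist"
python3 -m pendant '[[[0.01,0,0,0],[0.02,0,0,0],[0.02,0,0,0]]]' | grep -E "pos|wrist"
```

```text
tcp_pos: [0.4814, 0.0887, 0.1672]
wrist_force: [0.2, -0.7, -0.6]
tcp_pos: [0.4832, 0.0885, 0.1673]
wrist_force: [-0.1, 0.0, -0.7]
```

```bash

python3 -m pendant '[[[0.005,0,0,0],[0.01,0,0,0],[0.01,0,0,0]]]' | grep -E "pos|wrist"
```

```text
tcp_pos: [0.484, 0.0884, 0.1671]
wrist_force: [0.1, -0.5, 0.5]
```

```bash

python3 -m pendant '[[[0.005,0,0,0],[0.01,0,0,0],[0.01,0,0,0]]]' | grep -E "pos|wrist"; python3 -c "
from h import *
st()"
```

```text
tcp_pos: [0.4855, 0.0884, 0.1674]
wrist_force: [-0.7, 0.5, -0.1]
t 18.8 tcp [0.4855 0.0884 0.1674] mill [-0.0825 -0.0877  0.1674] F [-0.7402  0.4518 -0.0928] F_mill [-0.7761  0.3869 -0.0928] w 0.19 g 30.0 yaw -6.26
```

```bash

python3 -m pendant '[[[0.005,0,0,0],[0.01,0,0,0],[0.01,0,0,0]]]' | grep -E "pos|wrist"
```

```text
tcp_pos: [0.4863, 0.0882, 0.1673]
wrist_force: [-0.0, 0.6, 0.1]
```

```bash

python3 -m pendant '[[[0.005,0,0,0],[0.01,0,0,0],[0.01,0,0,0]]]' | grep -E "pos|wrist"
```

```text
tcp_pos: [0.4873, 0.0881, 0.1673]
wrist_force: [0.1, -0.6, 0.1]
```

```bash

python3 -m pendant '[[[0.005,0,0,0],[0.01,0,0,0],[0.01,0,0,0]]]' | grep -E "pos|wrist"; python3 -c "
from h import *
st()"
```

```text
tcp_pos: [0.4883, 0.0879, 0.1673]
wrist_force: [-0.3, -0.5, 0.6]
t 19.7 tcp [0.4883 0.0879 0.1673] mill [-0.0797 -0.0879  0.1673] F [-0.3289 -0.5091  0.5835] F_mill [-0.2842 -0.5354  0.5835] w 0.189 g 30.0 yaw -6.27
```

The tip is about 5 mm into the hole with no resistance. Levelling while advancing.

```bash

python3 -m pendant '[[[0.01,0,-0.005,0],[0.02,0,-0.012,0],[0.03,-0.001,-0.018,0],[0.03,-0.001,-0.018,0]]]' | grep -E "pos|wrist"
```

```text
tcp_pos: [0.4913, 0.0878, 0.1691]
wrist_force: [-0.8, 0.6, 0.2]
```

```bash

python3 -m pendant '[[[0.01,0,-0.006,0],[0.02,0,-0.013,0],[0.03,-0.001,-0.019,0],[0.03,-0.001,-0.019,0]]]' | grep -E "pos|wrist"; python3 -c "
from h import *
st()"
```

```text
tcp_pos: [0.4943, 0.0875, 0.171]
wrist_force: [0.1, 0.4, -0.6]
t 20.5 tcp [0.4943 0.0875 0.171 ] mill [-0.0737 -0.0878  0.171 ] F [ 0.0974  0.3959 -0.5668] F_mill [ 0.0632  0.4027 -0.5668] w 0.194 g 30.0 yaw -6.27
```

```bash

python3 -m pendant '[[[0.015,0,0,0],[0.03,-0.001,0,0],[0.045,-0.001,0,0],[0.06,-0.0015,0,0],[0.06,-0.0015,0,0]]]' | grep -E "pos|wrist"
```

```text
tcp_pos: [0.5004, 0.087, 0.1709]
wrist_force: [-0.7, 0.1, 0.3]
```

```bash

python3 -m pendant '[[[0.01,0,0,0],[0.02,0,0,0],[0.03,-0.0007,0,0],[0.03,-0.0007,0,0]]]' | grep -E "pos|wrist"; python3 -c "
from h import *
st()"
```

```text
tcp_pos: [0.5033, 0.0867, 0.171]
wrist_force: [0.6, 0.5, -0.7]
t 21.4 tcp [0.5033 0.0867 0.171 ] mill [-0.0647 -0.0878  0.171 ] F [ 0.59    0.4577 -0.6762] F_mill [ 0.5488  0.5065 -0.6762] w 0.193 g 30.0 yaw -6.27
```

```bash

python3 -m pendant '[[[0.01,0,0,0],[0.02,0,0,0],[0.03,-0.0007,0,0],[0.03,-0.0007,0,0]]]' | grep -E "pos|wrist"
```

```text
tcp_pos: [0.5063, 0.0865, 0.171]
wrist_force: [-0.3, 0.0, -0.3]
```

```bash

python3 -m pendant '[[[0.01,0,0,0],[0.02,0,0,0],[0.03,-0.0007,0,0],[0.03,-0.0007,0,0]]]' | grep -E "pos|wrist"
```

```text
tcp_pos: [0.5093, 0.0862, 0.1709]
wrist_force: [1.0, 1.0, -1.3]
```

```bash

python3 -m pendant '[[[0.01,0,0,0],[0.02,0,0,0],[0.03,-0.0007,0,0],[0.03,-0.0007,0,0]]]' | grep -E "pos|wrist"
```

```text
tcp_pos: [0.5122, 0.0862, 0.1709]
wrist_force: [-1.2, 2.6, -0.2]
```

```bash

python3 -m pendant '[[[0.01,0,0,0],[0.02,0,0,0],[0.02,-0.0005,0,0],[0.02,-0.0005,0,0]]]' | grep -E "pos|wrist"
```

```text
tcp_pos: [0.5141, 0.0859, 0.1709]
wrist_force: [-1.2, 1.5, -0.7]
```

```bash

python3 -m pendant '[[[0.01,0,0,0],[0.02,0,0,0],[0.02,-0.0005,0,0],[0.02,-0.0005,0,0]]]' | grep -E "pos|wrist"
```

```text
tcp_pos: [0.5161, 0.0856, 0.1709]
wrist_force: [-2.1, 3.4, -0.5]
```

```bash

python3 -m pendant '[[[0.01,0,0,0],[0.02,0,0,0],[0.02,-0.0005,0,0],[0.02,-0.0005,0,0]]]' | grep -E "pos|wrist"; python3 -c "
from h import *
st()"
```

```text
tcp_pos: [0.5178, 0.0855, 0.1708]
wrist_force: [-2.4, 3.6, -0.2]
t 23.8 tcp [0.5178 0.0855 0.1708] mill [-0.0501 -0.0878  0.1708] F [-2.3715  3.5534 -0.1819] F_mill [-2.6666  3.3376 -0.1819] w 0.189 g 30.0 yaw -6.27
```

The bow is riding on the post as expected, with 2.5 N of push. Continuing.

```bash

python3 -m pendant '[[[0.01,0,0,0],[0.02,0,0,0],[0.02,-0.0005,0,0],[0.02,-0.0005,0,0]]]' | grep -E "pos|wrist"
```

```text
tcp_pos: [0.5202, 0.0854, 0.171]
wrist_force: [-2.6, 2.8, -0.1]
```

```bash

python3 -m pendant '[[[0.01,0,0,0],[0.02,0,0,0],[0.02,-0.0005,0,0],[0.02,-0.0005,0,0]]]' | grep -E "pos|wrist"
```

```text
tcp_pos: [0.5238, 0.0853, 0.1717]
wrist_force: [2.1, 1.8, -0.8]
```

```bash

python3 -m pendant '[[[0.01,0,0,0],[0.02,0,0,0],[0.02,-0.0005,0,0],[0.02,-0.0005,0,0]]]' | grep -E "pos|wrist"
```

```text
tcp_pos: [0.5245, 0.0851, 0.1711]
wrist_force: [1.8, 2.9, 0.4]
```

```bash

python3 -m pendant '[[[0.01,0,0,0],[0.02,0,0,0],[0.02,-0.0005,0,0],[0.02,-0.0005,0,0]]]' | grep -E "pos|wrist"; python3 -c "
from h import *
st()"
```

```text
tcp_pos: [0.5266, 0.0849, 0.1712]
wrist_force: [1.6, 3.1, -0.5]
t 25.4 tcp [0.5266 0.0849 0.1712] mill [-0.0413 -0.0877  0.1712] F [ 1.619   3.1179 -0.4688] F_mill [ 1.3465  3.2449 -0.4688] w 0.189 g 30.0 yaw -6.26
```

Past the neck: the force has reversed and is pulling the clip home. Continue until Fx is near zero.

```bash

python3 -m pendant '[[[0.01,0,0,0],[0.02,0,0,0],[0.02,-0.0005,0,0],[0.02,-0.0005,0,0]]]' | grep -E "pos|wrist"
```

```text
tcp_pos: [0.5288, 0.0846, 0.1712]
wrist_force: [3.4, 2.6, -0.1]
```

```bash

python3 -m pendant '[[[0.01,0,0,0],[0.02,0,0,0],[0.02,-0.0005,0,0],[0.02,-0.0005,0,0]]]' | grep -E "pos|wrist"
```

```text
tcp_pos: [0.5306, 0.0844, 0.1711]
wrist_force: [4.1, 0.9, -0.3]
```

```bash

python3 -m pendant '[[[0.005,0,0,0],[0.01,0,0,0],[0.01,0,0,0],[0.01,0,0,0]]]' | grep -E "pos|wrist"; python3 -c "
from h import *
st()"
```

```text
tcp_pos: [0.5308, 0.0843, 0.1709]
wrist_force: [1.8, 2.1, -0.0]
t 26.6 tcp [0.5308 0.0843 0.1709] mill [-0.037  -0.0879  0.1709] F [ 1.7962  2.126  -0.0383] F_mill [ 1.6078  2.2717 -0.0383] w 0.19 g 30.0 yaw -6.27
```

```bash

python3 -m pendant '[[[0.005,0,0,0],[0.01,0,0,0],[0.01,0,0,0],[0.01,0,0,0]]]' | grep -E "pos|wrist"
```

```text
tcp_pos: [0.5317, 0.084, 0.1708]
wrist_force: [1.5, 1.9, 0.3]
```

```bash

python3 -m pendant '[[[0.005,0,0,0],[0.01,0,0,0],[0.01,0,0,0],[0.01,0,0,0]]]' | grep -E "pos|wrist"
```

```text
tcp_pos: [0.5326, 0.0838, 0.1707]
wrist_force: [-0.8, 0.9, -0.7]
```

```bash
python3 -c "
from h import *
import cv2
st();a=optics.capture('wrist')[:,:,::-1]
c=optics.get_calibration('wrist');print(proj(c,Rz(W)@[0.0025,-.095,.187]+M))
cv2.imwrite('pics/w4.png',cv2.resize(a[60:360,220:460],None,fx=2,fy=2,interpolation=2))"
```

```text
t 27.4 tcp [0.5326 0.0838 0.1707] mill [-0.0352 -0.0882  0.1707] F [-0.7649  0.8595 -0.7299] F_mill [-0.8356  0.791  -0.7299] w 0.189 g 30.0 yaw -6.28
[[337.5015 237.8858]]
```

View pics/w4.png

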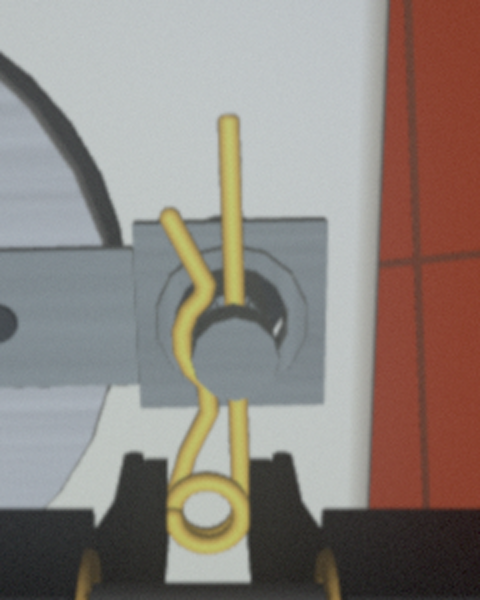

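The bow has sprung over: the post (crop centre (235,355)) sits inside the bulge, between the necks at rows 285 and 400. Checking the seat against the post axis.

```bash
python3 -c "
from h import *
c=optics.get_calibration('wrist');s=sense();p=s['tcp_pos'];l=Rz(W).T@(p-M)
f=lambda x:((proj(c,Rz(W)@x+M)-[220,60])*2)[0]
for z in(.187,.173):print('post',z,f(np.array([.0025,-.095,z])))
for d in(0,.036,.078):print('leg',d,f(l+[d+.0008,-.0076 if d else 0,.002]))
"
```

```text
post 0.187 [235.003  355.7715]
post 0.173 [232.8651 333.834 ]
leg 0 [202.7851 503.9696]
leg 0.036 [236.9229 337.7777]
leg 0.078 [233.8327 115.3175]
```

The seat is about 0.8 mm short. One small nudge, then release and retreat upward.

```bash

python3 -m pendant '[[[0.004,0,0,0],[0.007,0,0,0],[0.007,0,0,0],[0.007,0,0,0]]]' | grep -E "pos|wrist"
```

```text
tcp_pos: [0.5334, 0.084, 0.1708]
wrist_force: [-0.6, 0.6, -0.5]
```

```bash

python3 -m pendant '[[[0,0,0,0],[0,0,0,0],[0,0,0,0],[0,0,0,0],[0,0,0,0]]]' 0.55 | grep -E "pos|wrist|grip"
python3 -m pendant '[[[0,0,-0.1,0],[0,0,-0.3,0],[-0.1,0,-0.6,0],[-0.3,0,-0.9,0],[-0.5,0,-0.9,0],[-0.5,0,-0.9,0]]]' | grep -E "pos|wrist"
python3 -c "
from h import *
import cv2
st();a=optics.capture('wrist')[:,:,::-1];b=optics.capture('scene')[:,:,::-1][160:290,310:450]
cv2.imwrite('pics/w5.png',np.hstack([a[0:300,220:480],cv2.resize(b,(323,300),interpolation=2)]))"
```

```text
tcp_pos: [0.5338, 0.084, 0.171]
wrist_force: [0.1, -0.1, 0.7]
gripper_width: 0.438
gripper_force: 0.0
tcp_pos: [0.4828, 0.0896, 0.2632]
wrist_force: [0.1, -0.2, -0.4]
t 28.95 tcp [0.4828 0.0896 0.2632] mill [-0.0853 -0.0867  0.2632] F [ 0.1148 -0.1886 -0.4232] F_mill [ 0.1305 -0.1781 -0.4232] w 0.45 g 0.0 yaw -6.21
```

View pics/w5.png

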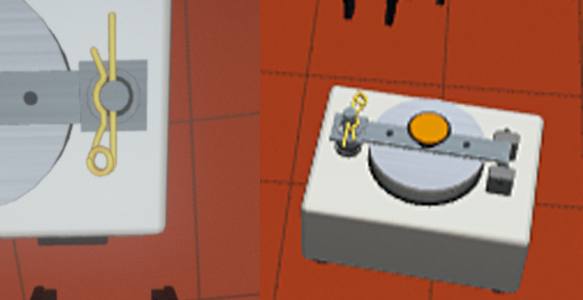

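The clip stays home with the leg through the post at (112,97), the bow around it and the lid flat. The gripper is clear, so I'm handing in.

```bash
python3 -c "
from station import r
print(r.finish_job())"
```

```text
the job is handed in; nothing more can be done
None
```

The lid is fully down over the lock post, the R-clip is through the cross hole with its bow sprung over the post, and the gripper has let go; I handed the job in at about 29 s, and the bottles, jar and brush were not touched.

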